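# Roll the tube into the V-rest and set it against the stop

## Robot

A 6-joint arm with a two-finger parallel gripper is mounted at the origin on the work surface. World frame = base frame: x ahead of the robot, y to its left, z up, the work surface at z = 0. Lengths are in mm, angles in rad, forces in N, time in s.
With the tool pointing down it reaches from about 350 to 975 mm from the base axis. Payload 7.1 kg.
Tool frame: the origin (TCP) lies midway between the tips of the shut fingers; the grasp point (between the pads) lies ctrl.hold_point_z behind it (ctrl.hold_point_z is the distance from the TCP to the grasp point, in mm); z points along the fingers, y is the direction in which the jaws open and shut (so a half turn about z gives the same grasp; the last joint's range is limited). The gripper opens to 88 mm and grips with 3 to 60 N. Pads are 20 mm wide; open, the fingers measure 115 mm over their backs; the gripper's body (75 mm by 178 mm) begins 61 mm behind the grasp point.
Start: joints at [1.109, 0.423, 1.63, -0, 1.089, -0.019], TCP at [267.762, 564.72, 222.675] pointing down, gripper open.
Joint ranges: [-3, 3], [-0.9, 2.11], [0.09, 2.58], [-1.31, 4.45], [0.11, 2.69], [-2.54, 2.54]. Speed limits (rad/s): [2.39, 2.39, 3.01, 3.14, 3.14, 3.14].

## Interface

Orientations are given as a unit quaternion [w, x, y, z].
In Python, from plant import ctrl, cams gives the robot as it stands. The module is installed in compiled form; this text tells all that it offers.
- The arm moves only by the tool jog_arm, never from a script. Its argument "deltas" is one flat list of numbers, 7 for each row, row after row: the gripper's target within -1 to 1 (fully open at 1, half-way at 0, shut at -1), then the shift along the tool's x, y, z scaled (see below), then the turn, a rotation vector about the tool's x, y, z scaled (see below). A call has exactly 5 rows; each row shifts and turns the commanded pose from where the row before left it, along the tool's axes as they then stand; what a row does not reach is not made up. The controller multiplies each number of a shift by 0.075 m and each number of a turn by 30 degrees. A row lasts 1/8 s, in which the tool goes at most 62.5 mm and 10.7 degrees, less where a joint would pass 70% of its speed; a pose out of reach is approached as far as the arm can. A call with a number of a shift or a turn outside -1 to 1 is refused whole. A call with a gripper value outside its range is refused whole. The fingers move at their own pace and stop on an object; "grip_force" is the grip in N (left out, the last holds). Time passes only in rows, so rows that do not move let the fingers close, or fill a call up. It gives the time, the measured TCP pose, the force and the opening at its end, in the units of the state.
- ctrl.get_obs(): the state, without advancing time (a new reading comes with each control period).
- cams.capture(name): name is "side" or "top"; returns a dict with "frame" (420x560x3 uint8, red, green, blue), "z_map" (420x560 float32, mm along the optical axis (not along the pixel's ray), 0 where there is no reading), "fx", "fy", "cx", "cy" (pixels), "distortion" ([k1, k2, p1, p2, k3] as OpenCV has them; the pictures are not rectified), "view" (4x4, takes a point from world to camera coordinates). Camera axes: x right, y down, z forward; pixel columns grow to the right and rows downward; lengths in mm; the calibration is good to about 2 mm. A picture is of the moment at which its call begins.
- ctrl.finish_job(): hands the job in, once; it reports no verdict.
The state is a dict: "time_s": time; "q": joint angles; "dq": joint speeds; "effort": joint torques, N m; "position": TCP position; "eef_rot": TCP orientation; "ft_force": force on the tool from outside, world axes, zero at the start; "ft_torque": the same for the moment, N m; "finger_gap": opening from 0.0 (shut) to 1.0 (fully open).
Only numpy, scipy, OpenCV 4.12 (cv2) and the standard library are available. Lean on these libraries where they do the work, as an engineer would, in place of code of your own. Each camera call takes 0.05 s, during which the arm holds its last target.

## Task

Push the short steel tube with your fingertips so that it rolls across the bench and over the flank of the folded-steel V-rest, and drops into the V and lies square in it. Then slide it along the V until its end is hard up against the stop plate, ready for masking. Touch it with the fingers only, do not pick it up or tip it, and leave everything else on the bench where it stands.

Things in the scene. Friction and masses are not known exactly. Their poses are not given: they have to be found in the camera images.
- tube: Smooth bare steel tube stub, 48 mm diameter, 150 mm long, about 0.4 kg, on its side, ends plugged flush. Origin on its axis, half-way along; own x runs along the tube, y and z turn as it rolls. Loose; rolls easily, and on a little, if pushed no higher than its axis (a finger bearing on its back from above can jam it). Starts 170 to 260 mm left or right of the V, within 0.13 rad of parallel.
- vrest: Low V-rest of folded dark 3 mm steel sheet, fixed to the bench, alike on both sides (y, -y). Own x runs along the V to the stop plate. Origin on the bench under the V's bottom line. Height over y: 3 mm at y 0, V faces rise at 25 degrees to flat crests 10 mm high at y 15 to 19 mm, then gentle flanks fall to the bench at y 71 mm. Sheet from x -115 mm (open end) to 110 mm.
- seat (a point): Where the tube's centre is when it lies in the V with its end on the stop: above the V's bottom line at x = 35 mm of the V-rest, 29.5 mm above the bench. Axes as the V-rest. A tube rolled straight in arrives up to about 70 mm short of this along -x.
- stop_face (a point): Middle of the inner face of the V-rest's upright stop plate (6 mm thick, 70 mm wide, 48 mm high), 30 mm above the bench, at x = 110 mm of the V-rest. Its x axis points along the V into the plate.
- tape: Bystander, to be left alone: roll of cream paper masking tape, 88 mm across, 36 mm high, lying flat beyond the stop plate. Origin at the centre of its underside.
- sanding_block: Bystander, to be left alone: cork-topped hand sanding block, 66 x 125 x 36 mm, beyond the far end of the tube. Origin at the centre of its underside.
- foam_pad: Bystander, to be left alone: round red foam polishing pad, 140 mm across, 24 mm thick, flat on the bench towards the left. Origin at the centre of its underside.
- primer_tin: Bystander, to be left alone: round metal primer tin, 86 mm across, 100 mm high, at the right. Origin at the centre of its underside.
- brush: Bystander, to be left alone: touch-up brush, 170 mm long, lying at the near right. Origin under its middle.
- cleaner_spray: Bystander, to be left alone: black trigger-spray bottle, 82 mm across, 250 mm high, at the left. Origin at the centre of its underside.
- degreaser_spray: Bystander, to be left alone: clear trigger-spray bottle with green head, 82 mm across, 250 mm high, at the far left. Origin at the centre of its underside.
- mix_cup: Bystander, to be left alone: white plastic mixing cup, 90 mm across, 110 mm high, at the right. Origin at the centre of its underside.
Not all that is in view belongs to the job. Several things look just like the tube: the one meant starts farthest to the robot's left.

How it is judged (in metres and radians):
On the way, in this order (a step that is already met when the one before it is completed fails the run):
1. the tube is rolled (turned over by more than a third of a turn) on the bench before it reaches the V (angle between tube's own z axis and vertical above 2.1 rad and (y of tube in the frame of vrest above 0.03 m or y of tube in the frame of vrest below -0.03 m)), for 0.02 s.
2. the tube lies in the V (y of tube in the frame of vrest between -0.004 and 0.004 m and height (world z) of tube below 0.0315 m and angle between the x axis of tube and the x axis of vrest, either way round below 0.05 rad), for 0.2 s.
At the end, for the whole second after the job is handed in: The tube lies at rest in the V (axis within 4 mm of the V's centre plane and within 0.05 rad of its direction, 27 to 31.5 mm above the bench) with its end within 4 mm of the stop plate (all of step 2 and height (world z) of tube above 0.027 m and x of tube in the frame of vrest between 0.031 and 0.038 m and linear speed of tube below 0.02 m/s and angular speed of tube below 0.3 rad/s); the robot touches nothing.
It fails at once if the tube is lifted off the bench before it is over the V-rest (height (world z) of tube above 0.03 m and (y of tube in the frame of vrest above 0.08 m or y of tube in the frame of vrest below -0.08 m)).
It fails at once if the tube is lifted above the V-rest (height (world z) of tube above 0.046 m).
It fails at once if the tube is tipped up on end (angle between tube's own x axis and vertical below 1.3 rad or angle between tube's own x axis and vertical above 1.84 rad).
It fails at once if the tube is touched by the arm or the body of the gripper instead of the fingers (contact force between the arm and tube above 1 N).
It fails at once if one of the other things on the bench is moved by more than 20 mm (distance of any of tape, sanding_block, foam_pad, primer_tin, brush, cleaner_spray, degreaser_spray, mix_cup from where it was at the start of the episode above 0.02 m).
It also fails if it takes over 54 s, if anything falls off the work surface, if the arm or the gripper's body presses on something with over 40 N, if the wrist force passes 120 N, or if a joint passes its speed limit or range.

## Working session

There is one attempt and no reset: what is moved stays moved. The work goes in short steps, Python scripts to look and compute and a tool call to move; the robot and the scene stay as the last step left them, time stands still between calls to the robot, and variables do not carry over. Pictures are saved under pics/ and viewed, and the job is handed in when it is done.

Besides the shell and the picture viewer there is one more tool, called after "Emit:" as name(argument=value, ...) on one line, values as JSON. jog_arm: Moves the arm, as the interface text tells. Shifts and turns lie within -1 to 1; 1 stands for 0.075 m of shift or 30 degrees of turn. Its arguments: {"type":"object","properties":{"deltas":{"type":"array"},"grip_force":{"type":"number"}},"required":["deltas"]}

```bash
mkdir -p pics; cat > h.py <<'E'
import numpy as np, cv2
from plant import ctrl, cams
def cap(n,fn=None):
    c=cams.capture(n)
    if fn: cv2.imwrite('pics/'+fn, c['frame'][:,:,::-1])
    return c
def world(c):
    H,W=c['z_map'].shape
    K=np.array([[c['fx'],0,c['cx']],[0,c['fy'],c['cy']],[0,0,1.]])
    u,v=np.meshgrid(np.arange(W),np.arange(H))
    p=cv2.undistortPoints(np.stack([u,v],-1).reshape(-1,1,2).astype(float),K,np.array(c['distortion'],float)).reshape(H,W,2)
    z=c['z_map'].astype(float)
    P=np.dstack([p[...,0]*z,p[...,1]*z,z])
    V=np.array(c['view']);R=V[:3,:3];t=V[:3,3]
    w=(P-t)@R
    w[z==0]=np.nan
    return w
E
python3 - <<'E'
from h import *
np.set_printoptions(suppress=True,precision=3)
o=ctrl.get_obs()
for k in o: print(k,o[k])
print(ctrl.hold_point_z)
for n in('top','side'):
    c=cap(n,n+'0.png'); w=world(c); np.save(n+'0.npy',w)
    print(n,np.linalg.inv(np.array(c['view']))[:3])
    for v in range(30,420,60): print([tuple(np.round(w[v,u]).tolist()) for u in range(40,560,120)])
E
```

```text
time_s 0.0
q [ 1.109  0.424  1.631  0.     1.089 -0.019]
dq [ 0.    -0.001 -0.001 -0.001 -0.     0.001]
effort [  0.    -54.461 -27.367   0.064   0.023  -0.   ]
position [267.502 564.211 221.901]
eef_rot [-0.     0.22   0.976 -0.001]
ft_force [ 0.209  1.053 -0.353]
ft_torque [-0.01  -0.024  0.031]
finger_gap 1.0018895409363013
18.700000000000003
top [[  -0.024   -0.992    0.121  333.364]
 [  -1.       0.024   -0.004  -80.465]
 [   0.002   -0.121   -0.993 1373.765]]
[(1588.0, 1193.0, -757.0), (1286.0, 398.0, -260.0), (1563.0, -109.0, -758.0), (1541.0, -760.0, -749.0), (1527.0, -1412.0, -755.0)]
[(924.0, 732.0, -1.0), (917.0, 321.0, -4.0), (907.0, -94.0, -1.0), (895.0, -507.0, 3.0), (1187.0, -1381.0, -753.0)]
[(696.0, 687.0, 60.0), (704.0, 319.0, -4.0), (694.0, -89.0, 0.0), (683.0, -495.0, 4.0), (772.0, -1137.0, -394.0)]
[(507.0, 711.0, 4.0), (498.0, 316.0, 1.0), (489.0, -84.0, -2.0), (480.0, -486.0, -6.0), (522.0, -1189.0, -526.0)]
[(310.0, 703.0, 1.0), (300.0, 314.0, -1.0), (291.0, -79.0, 1.0), (281.0, -473.0, -3.0), (239.0, -1294.0, -755.0)]
[(143.0, 610.0, 150.0), (109.0, 312.0, -3
[... 433 characters left out ...]
4.0)]
[(-72.0, 1255.0, -151.0), (365.0, 616.0, 87.0), (821.0, 513.0, 0.0), (2066.0, 1089.0, -751.0), (2326.0, 410.0, -401.0)]
[(-52.0, 76.0, 393.0), (275.0, 393.0, 1.0), (650.0, 194.0, 0.0), (1674.0, 592.0, -743.0), (2322.0, 246.0, -729.0)]
[(-99.0, -25.0, 307.0), (186.0, 128.0, -4.0), (518.0, -52.0, 1.0), (853.0, -227.0, -0.0), (1979.0, -84.0, -759.0)]
[(-199.0, 69.0, 0.0), (113.0, -88.0, -4.0), (415.0, -247.0, -3.0), (671.0, -440.0, 73.0), (1671.0, -365.0, -746.0)]
[(-234.0, -124.0, -1.0), (52.0, -270.0, 3.0), (328.0, -409.0, -3.0), (599.0, -559.0, 4.0), (878.0, -715.0, 4.0)]
[(-265.0, -287.0, -1.0), (0.0, -419.0, 4.0), (254.0, -547.0, -2.0), (504.0, -685.0, 2.0), (1232.0, -790.0, -746.0)]
```

View pics/top0.png

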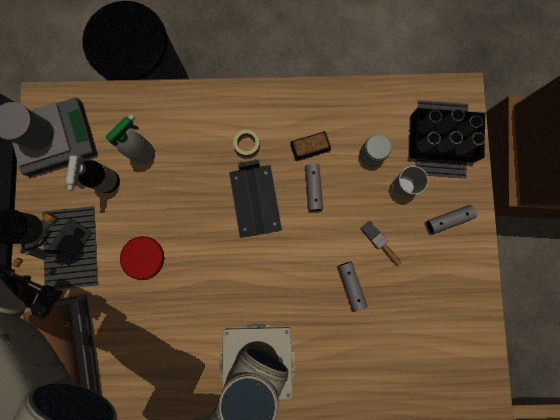

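View pics/side0.png

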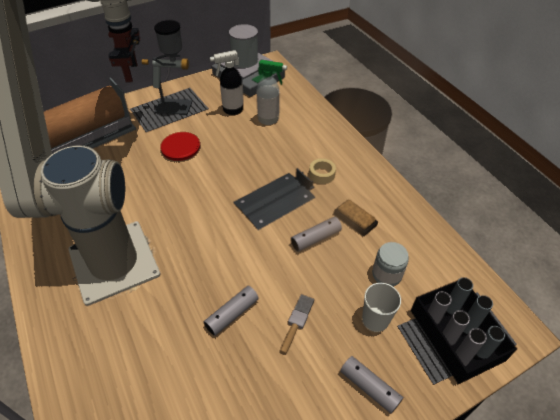

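Top view: V-rest at about (256,200), with its stop plate at the far end (250,165). The leftmost tube is at (314,188), right of the V, and the sanding block is just beyond its far end at (310,146). Next I'll measure these.

```bash
cat > m.py <<'E'
from h import *
from scipy.optimize import least_squares
def tubefit(w, box):
    m=(w[...,2]>12)&(w[...,2]<60)&(w[...,0]>box[0])&(w[...,0]<box[1])&(w[...,1]>box[2])&(w[...,1]<box[3])
    p=w[m]
    f=lambda q:np.hypot((p[:,1]-q[0]-q[1]*(p[:,0]-p[:,0].mean()))*np.cos(np.arctan(q[1])),p[:,2]-24-q[2])-24
    r=least_squares(f,[np.median(p[:,1]),0,0],loss='soft_l1',f_scale=2.).x
    d=np.array([1,r[1]]);d/=np.linalg.norm(d)
    x0=p[:,0].mean(); c=np.array([x0,r[0]])
    s=(p[:,:2]-c)@d
    lo,hi=np.percentile(s,[.7,99.3])
    return c+d*(lo+hi)/2, np.arctan(r[1]), hi-lo, len(p), r[2], c+d*lo, c+d*hi
E
python3 - <<'E'
from m import *
np.set_printoptions(suppress=True,precision=3)
for n in('top','side'):
    w=np.load(n+'0.npy')
    im=cv2.imread(f'pics/{n}0.png')
    print(n,'noise bench',np.nanstd(w[210:230,200:225,2]) if n=='top' else '')
    # height ordering region
    reg=(w[...,0]>380)&(w[...,0]<780)&(w[...,1]>-330)&(w[...,1]<150)&(w[...,2]>12)&(w[...,2]<70)
    k,lab,st,ce=cv2.connectedComponentsWithStats(reg.astype(np.uint8))
    for i in range(1,k):
        if st[i,4]>15:
            p=w[lab==i]; print(st[i],p.min(0),p.max(0),p.mean(0))
    hsv=cv2.cvtColor(im,cv2.COLOR_BGR2HSV)
c=cv2.imread('pics/top0.png')[140:260,200:360]
cv2.imwrite('pics/crop.png',cv2.resize(c,None,fx=5,fy=5,interpolation=cv2.INTER_CUBIC))
E
```

```text
top noise bench 2.7992328093782164
[233 130  27  27 363] [670.496 -19.029  12.03 ] [756.482  67.035  42.533] [713.133  24.188  32.621]
[290 132  41  28 727] [ 656.418 -256.376   12.103] [ 747.967 -122.703   43.253] [ 699.221 -188.327   31.14 ]
[238 159  21  12 104] [624.001 -15.706  12.384] [658.5    50.101  52.791] [635.927  17.385  34.404]
[305 164  18  47 674] [ 482.293 -221.667   12.988] [ 634.045 -169.395   53.752] [ 556.195 -194.17    41.696]
side noise bench 
[295 159  41  30 568] [625.335 -27.328  12.257] [759.407  65.     52.12 ] [691.551  14.35   29.905]
[334 200  44  36 773] [ 654.512 -264.695   12.059] [ 749.321 -129.631   40.117] [ 696.491 -203.15    29.694]
[290 217  52  35 834] [ 480.648 -227.671   12.22 ] [ 634.901 -176.866   52.659] [ 551.688 -208.553   38.309]
```

View pics/crop.png

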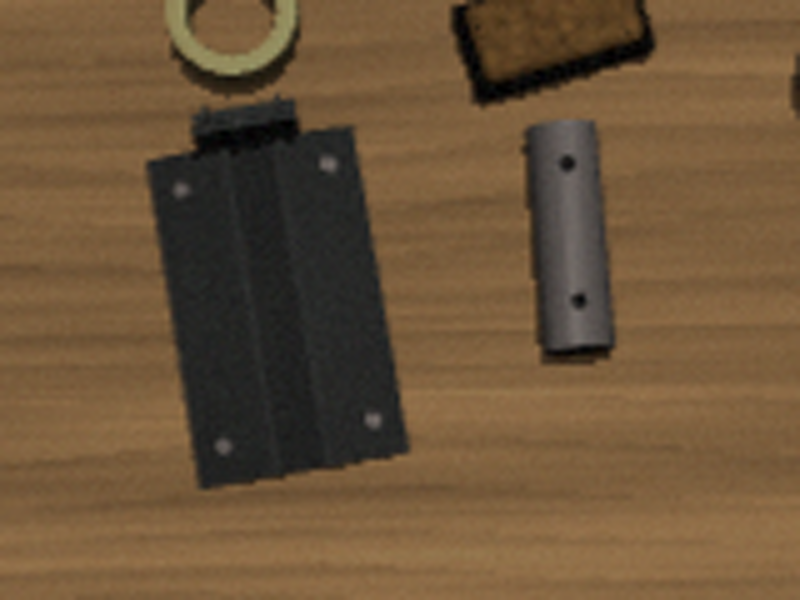

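```bash
cat >> h.py <<'E'
def px2plane(c,uv,z):
    K=np.array([[c['fx'],0,c['cx']],[0,c['fy'],c['cy']],[0,0,1.]])
    p=cv2.undistortPoints(np.array(uv,float).reshape(-1,1,2),K,np.array(c['distortion'],float)).reshape(-1,2)
    V=np.array(c['view']);R=V[:3,:3];C=-R.T@V[:3,3]
    d=np.c_[p,np.ones(len(p))]@R
    return C+d*((z-C[2])/d[:,2])[:,None]
E
python3 - <<'E'
from m import *
np.set_printoptions(suppress=True,precision=3)
import pickle
for n in('top','side'):
    w=np.load(n+'0.npy')
    print(n,tubefit(w,(450,645,-240,-150)))
    c=cap(n); pickle.dump({k:c[k] for k in('fx','fy','cx','cy','distortion','view')},open(n+'.pkl','wb'))
    im=c['frame']
    g=im.max(2)
    # dark vrest mask, with metric reg
    mask=(g<62)&(w[...,0]>370)&(w[...,0]<650)&(w[...,1]>-110)&(w[...,1]<120)&(abs(w[...,2])<14)
    mask=cv2.morphologyEx(mask.astype(np.uint8),cv2.MORPH_CLOSE,np.ones((5,5)))
    k,lab,st,ce=cv2.connectedComponentsWithStats(mask); i=1+st[1:,4].argmax(); print(st[i])
    v,u=np.where(lab==i)
    P=px2plane(c,np.c_[u,v],2.)[:,:2]
    r=cv2.minAreaRect(P.astype(np.float32)); print(r, cv2.boxPoints(r))
c=cap('top')
U=np.array([[149,162],[353,127],[409,452],[201,489],[232,152],[277,145],[276,474],[325,466]],float)
P=px2plane(c,(U+.5)/5-.5+[200,140],[1,1,1,1,10,10,10,10]) 
print(P)
print(ctrl.get_obs()['time_s'])
E
```

```text
top (array([ 558.174, -195.969]), np.float64(0.05360340174538783), np.float64(149.36388323800412), 674, np.float64(-0.7302170274838174), array([ 483.6 , -199.97]), array([ 632.749, -191.968]))
[ 230  163   52   75 2862]
((531.685546875, 1.0085678100585938), (246.12759399414062, 139.3726806640625), 8.624517440795898) [[399.563  51.452]
 [420.463 -86.344]
 [663.808 -49.435]
 [642.908  88.361]]
side (array([ 556.96 , -198.922]), np.float64(0.05001133514586268), np.float64(150.80760511212293), 834, np.float64(-1.041237741942793), array([ 481.651, -202.691]), array([ 632.27 , -195.152]))
[ 235  174   75   54 1647]
((527.3287963867188, -2.7321853637695312), (231.45091247558594, 129.6022186279297), 8.665351867675781) [[403.161  43.894]
 [422.687 -84.229]
 [651.496 -49.358]
 [631.97   78.765]]
[[621.575  83.676   1.   ]
 [642.417 -54.358   1.   ]
 [421.764 -86.899   1.   ]
 [400.573  51.272   1.   ]
 [625.206  26.93   10.   ]
 [629.279  -3.307  10.   ]
 [408.799   0.977  10.   ]
 [413.287 -31.352  10.   ]]
0.25
```

```bash
cat >> h.py <<'E'
VO=np.array([524.0,-1.2]); VY=np.radians(8.6)
vx=np.array([np.cos(VY),np.sin(VY)]); vy=np.array([-np.sin(VY),np.cos(VY)])
def toV(p): d=np.array(p)[:2]-VO; return np.array([d@vx,d@vy])
def fromV(x,y): return VO+x*vx+y*vy
def state():
    o=ctrl.get_obs(); w,x,y,z=o['eef_rot']
    from scipy.spatial.transform import Rotation as R
    M=R.from_quat([x,y,z,w]).as_matrix()
    return o,np.array(o['position']),M
def plan(tgt,psi,n):
    o,p,M=state(); ps=np.arctan2(M[1,1],M[0,1]); tgt=np.array(tgt,float)
    print('now',p.round(1),'psi',np.degrees(ps).round(2),'t',o['time_s'],'V',toV(p).round(1),'zaxis',M[:,2].round(4))
    turn=-(np.radians(psi)-ps)/n; q=p.copy(); out=[]
    for i in range(n):
        d=(tgt-q)/(n-i); ax=np.array([-np.sin(ps),np.cos(ps),0]);ay=np.array([np.cos(ps),np.sin(ps),0])
        r=[round(d@ax/75,2),round(d@ay/75,2),round(-d[2]/75,2),round(np.degrees(turn)/30,3)]
        q=q+75*(r[0]*ax+r[1]*ay)-[0,0,75*r[2]]; ps-=np.radians(r[3]*30); out.append(r)
    for r in out: print(r)
    print('pred',q.round(1),np.degrees(ps).round(2))
E
python3 - <<'E'
from h import *
np.set_printoptions(suppress=True,precision=1)
print('tube V',toV([557.5,-197.3]))
w=np.load('top0.npy')
for nm,(a,b,c,d,h) in dict(tin=(640,760,-420,-260,40),cup=(540,680,-520,-380,40),block=(650,760,-260,-115,15),spray=(500,800,350,650,100)).items():
    m=(w[...,0]>a)&(w[...,0]<b)&(w[...,1]>c)&(w[...,1]<d)&(w[...,2]>h)
    print(nm,w[m].min(0),w[m].max(0))
psi=3.0; t=np.array([557.5,-197.3]); back=np.array([np.sin(np.radians(psi)),-np.cos(np.radians(psi))])
print('pre',t+65*back)
plan([*(t+65*back),150],3.0,15)
E
```

```text
tube V [   3.8 -198.9]
tin [ 640.1 -419.9   40.1] [ 711.8 -353.5  107.2]
cup [ 540.  -519.9   40.1] [ 679.7 -380.2  114.4]
block [ 656.4 -256.4   15.4] [ 748.  -122.7   43.3]
spray [531.8 350.  100.1] [775.4 650.  250.6]
pre [ 560.9 -262.2]
now [267.7 564.5 222.3] psi 64.63 t 0.25 V [-168.9  597.7] zaxis [-0. -0. -1.]
[np.float64(-0.55), np.float64(-0.55), np.float64(0.06), np.float64(0.137)]
[np.float64(-0.59), np.float64(-0.51), np.float64(0.06), np.float64(0.137)]
[np.float64(-0.62), np.float64(-0.47), np.float64(0.06), np.float64(0.137)]
[np.float64(-0.66), np.float64(-0.42), np.float64(0.07), np.float64(0.137)]
[np.float64(-0.68), np.float64(-0.37), np.float64(0.06), np.float64(0.137)]
[np.float64(-0.71), np.float64(-0.32), np.float64(0.07), np.float64(0.137)]
[np.float64(-0.73), np.float64(-0.27), np.float64(0.06), np.float64(0.137)]
[np.float64(-0.75), np.float64(-0.22), np.float64(0.07), np.float64(0.137)]
[np.float64(-0.76), np.float64(-0.17), np.float64(0.06), np.float64(0.137)]
[np.float64(-0.77), np.float64(-0.11), np.float64(0.07), np.float64(0.137)]
[np.float64(-0.78), np.float64(-0.06), np.float64(0.06), np.float64(0.137)]
[np.float64(-0.78), np.float64(0.0), np.float64(0.07), np.float64(0.137)]
[np.float64(-0.78), np.float64(0.06), np.float64(0.06), np.float64(0.137)]
[np.float64(-0.77), np.float64(0.11), np.float64(0.07), np.float64(0.137)]
[np.float64(-0.77), np.float64(0.17), np.float64(0.06), np.float64(0.137)]
pred [ 560.8 -262.4  150.3] 2.98
```

Emit:
jog_arm(deltas=[1,-0.55,-0.55,0.06,0,0,0.137,1,-0.59,-0.51,0.06,0,0,0.137,1,-0.62,-0.47,0.06,0,0,0.137,1,-0.66,-0.42,0.07,0,0,0.137,1,-0.68,-0.37,0.06,0,0,0.137])

```text
time_s: 0.88
position: [366.1, 288.1, 199.4]
eef_rot: [0.0, 0.391, 0.92, 0.0]
ft_force: [0.5, 0.9, 0.7]
finger_gap: 1.004
```

Emit:
jog_arm(deltas=[1,-0.71,-0.32,0.07,0,0,0.137,1,-0.73,-0.27,0.06,0,0,0.137,1,-0.75,-0.22,0.07,0,0,0.137,1,-0.76,-0.17,0.06,0,0,0.137,1,-0.77,-0.11,0.07,0,0,0.137])

```text
time_s: 1.5
position: [464.0, 12.5, 174.8]
eef_rot: [0.0, 0.549, 0.836, 0.0]
ft_force: [1.0, -0.3, -1.4]
finger_gap: 0.998
```

Emit:
jog_arm(deltas=[1,-0.78,-0.06,0.06,0,0,0.137,1,-0.78,0.0,0.07,0,0,0.137,1,-0.78,0.06,0.06,0,0,0.137,1,-0.77,0.11,0.07,0,0,0.137,1,-0.77,0.17,0.06,0,0,0.137])

```text
time_s: 2.12
position: [561.3, -264.2, 150.4]
eef_rot: [-0.0, 0.689, 0.724, 0.0]
ft_force: [0.2, 1.2, -0.4]
finger_gap: 0.999
```

```bash
python3 - <<'E'
from h import *
plan([560.9,-262.2,16],3.0,5)
E
```

```text
now [ 561.3 -264.2  150.4] psi 2.83 t 2.125 V [  -2.5 -265.6] zaxis [ 0.e+00  1.e-04 -1.e+00]
[np.float64(0.01), np.float64(-0.0), np.float64(0.36), np.float64(-0.001)]
[np.float64(0.0), np.float64(-0.0), np.float64(0.36), np.float64(-0.001)]
[np.float64(0.01), np.float64(-0.0), np.float64(0.36), np.float64(-0.001)]
[np.float64(0.0), np.float64(-0.0), np.float64(0.36), np.float64(-0.001)]
[np.float64(0.01), np.float64(-0.0), np.float64(0.35), np.float64(-0.001)]
pred [ 561.2 -261.9   16.2] 2.98
```

Tracking is accurate. Lower to 16 mm and check.

Emit:
jog_arm(deltas=[1,0,0,0.36,0,0,0,1,0,0,0.36,0,0,0,1,0,0,0.36,0,0,0,1,0,0,0.36,0,0,0,1,0,0,0.35,0,0,0])

```text
time_s: 2.75
position: [560.9, -262.3, 15.5]
eef_rot: [-0.0, 0.689, 0.725, 0.0]
ft_force: [-0.2, -0.1, 0.6]
finger_gap: 0.999
```

```bash
python3 - <<'E'
from m import *
np.set_printoptions(suppress=True,precision=3)
print(state()[1])
for n in('top','side'):
    c=cap(n,n+'1.png'); w=world(c)
    print(tubefit(w,(450,645,-222,-150)))
    print('force',ctrl.get_obs()['ft_force'])
cr=cv2.imread('pics/side1.png')[150:320,200:400]
cv2.imwrite('pics/crop1.png',cv2.resize(cr,None,fx=3.5,fy=3.5,interpolation=cv2.INTER_CUBIC))
E
```

```text
[ 560.915 -262.273   15.463]
(array([ 581.205, -194.813]), np.float64(0.05199850940154479), np.float64(103.79124655230113), 325, np.float64(-0.7005860321366653), array([ 529.379, -197.51 ]), array([ 633.03 , -192.115]))
force [-1.17   0.583 -1.303]
(array([ 515.278, -202.407]), np.float64(0.03253777331720228), np.float64(67.90642626453723), 115, np.float64(-2.437173066564088), array([ 481.343, -203.512]), array([ 549.214, -201.303]))
force [-0.309  0.773  0.38 ]
```

View pics/crop1.png

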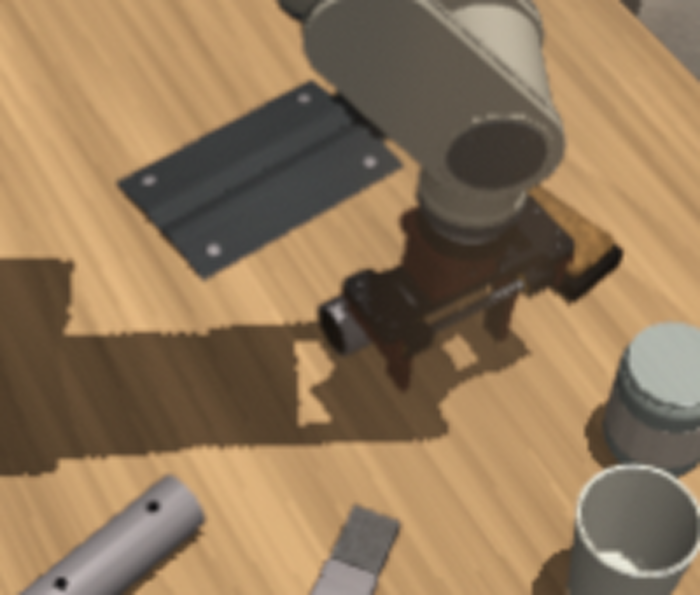

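Emit:
jog_arm(deltas=[1,0.07,0,0,0,0,0,1,0.08,0,0,0,0,0,1,0.08,0,0,0,0,0,1,0.08,0,0,0,0,0,1,0.1,0,0,0,0,0])

```text
time_s: 3.48
position: [559.5, -231.2, 16.8]
eef_rot: [0.0, 0.688, 0.725, 0.0]
ft_force: [0.2, -1.4, 1.0]
finger_gap: 1.0
```

Emit:
jog_arm(deltas=[1,0.1,0,0,0,0,-0.01,1,0.11,0,0,0,0,-0.01,1,0.12,0,0,0,0,-0.01,1,0.12,0,0,0,0,-0.02,1,0.12,0,0,0,0,-0.02])

```text
time_s: 4.1
position: [556.5, -188.2, 16.4]
eef_rot: [-0.0, 0.675, 0.738, 0.0]
ft_force: [1.0, -0.9, 0.1]
finger_gap: 1.002
```

```bash
cat > t.py <<'E'
from m import *
import sys
np.set_printoptions(suppress=True,precision=3)
def track():
    o,p,M=state(); ps=np.degrees(np.arctan2(M[1,1],M[0,1]))
    print('t',o['time_s'],'tcp',p.round(1),'V',toV(p).round(1),'psi',ps.round(2),'F',np.round(o['ft_force'],1))
    for n in('top','side'):
        c=cap(n,f'{n}_{sys.argv[1]}.png'); w=world(c)
        ex,ey=w[...,0]-p[0],w[...,1]-p[1]
        f=ex*M[0,0]+ey*M[1,0]
        w=w.copy(); w[(f<16)|(f>85)|(abs(ex*M[0,1]+ey*M[1,1])>100)|(w[...,2]>60)]=np.nan
        try:
            r=tubefit(w,(380,660,-260,90))
            print(n,'ctr',r[0].round(1),'V',toV(r[0]).round(1),'yawV',np.degrees(r[1]-VY).round(2),'len',round(r[2]),'n',r[3],'z',24+r[4],'ends V',toV(r[5]).round(1),toV(r[6]).round(1))
        except Exception as e: print(n,e)
track()
E
python3 t.py a; python3 -c "
import cv2,numpy as np
a=cv2.imread('pics/top_a.png')[120:260,200:380];b=cv2.imread('pics/side_a.png')[150:290,200:380]
cv2.imwrite('pics/ab_a.png',cv2.resize(np.hstack([a,b]),None,fx=2.2,fy=2.2))"
```

```text
t 4.1 tcp [ 556.5 -188.2   16.4] V [   4.2 -189.8] psi 5.13 F [ 1.  -0.9  0.1]
top ctr [ 616.3 -147.2] V [  69.5 -158.2] yawV -12.16 len 23 n 17 z 27.021913717131696 ends V [  58.4 -155.8] [  80.6 -160.6]
side ctr [ 544.2 -148.9] V [  -2.1 -149. ] yawV -4.92 len 132 n 229 z 22.521797099398274 ends V [ -67.6 -143.4] [  63.5 -154.7]
```

View pics/ab_a.png

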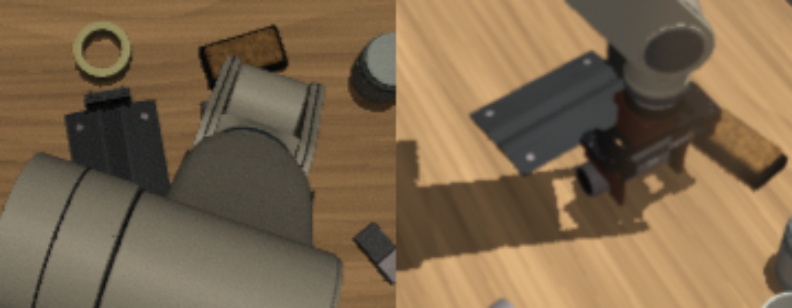

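Emit:
jog_arm(deltas=[1,0.12,0,0,0,0,-0.022,1,0.12,0,0,0,0,-0.022,1,0.12,0,0,0,0,-0.022,1,0.12,0,0,0,0,-0.025,1,0.12,0,0,0,0,-0.025])

```text
time_s: 4.82
position: [551.5, -143.5, 16.4]
eef_rot: [-0.0, 0.652, 0.758, -0.0]
ft_force: [0.3, -0.4, -0.4]
finger_gap: 1.003
```

```bash
python3 t.py b; python3 -c "
import cv2,numpy as np
a=cv2.imread('pics/top_b.png')[120:260,200:380];b=cv2.imread('pics/side_b.png')[150:290,200:380]
cv2.imwrite('pics/ab_b.png',cv2.resize(np.hstack([a,b]),None,fx=2.2,fy=2.2))"
```

```text
t 4.825 tcp [ 551.5 -143.5   16.4] V [   5.9 -144.8] psi 8.61 F [ 0.3 -0.4 -0.4]
top ctr [626.4 -73.8] V [ 90.3 -87.1] yawV -8.6 len 0 n 1 z 1.2336750861570707 ends V [ 90.3 -87.1] [ 90.3 -87.1]
side ctr [ 540.4 -101.6] V [   1.2 -101.8] yawV -4.96 len 129 n 233 z 22.390488758628887 ends V [-63.2 -96.2] [  65.6 -107.3]
```

View pics/ab_b.png

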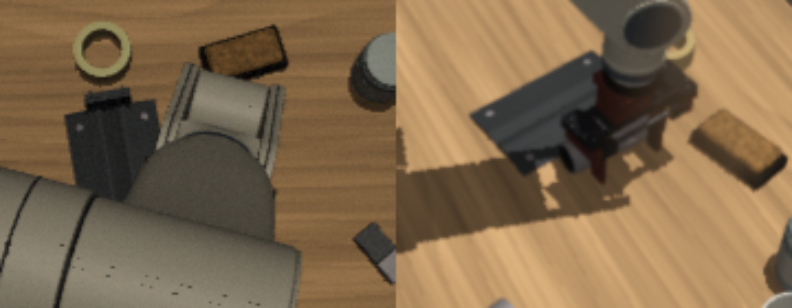

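Emit:
jog_arm(deltas=[1,0.12,0,0,0,0,0,1,0.12,0,0,0,0,0,1,0.12,0,0,0,0,0,1,0.12,0,0,0,0,0,1,0.12,0,0,0,0,0])

```text
time_s: 5.55
position: [545.2, -99.3, 16.6]
eef_rot: [0.0, 0.652, 0.758, 0.0]
ft_force: [0.9, -2.4, 1.4]
finger_gap: 0.995
```

```bash
python3 t.py c; python3 -c "
import cv2,numpy as np
a=cv2.imread('pics/top_c.png')[120:260,200:380];b=cv2.imread('pics/side_c.png')[150:290,200:380]
cv2.imwrite('pics/ab_c.png',cv2.resize(np.hstack([a,b]),None,fx=2.2,fy=2.2))"
```

```text
t 5.55 tcp [545.2 -99.3  16.6] V [   6.3 -100.2] psi 8.56 F [ 0.9 -2.4  1.4]
top ctr [621.6  -8.3] V [ 95.5 -21.6] yawV 81.39 len 10 n 4 z 36.96628967983144 ends V [ 94.7 -26.6] [ 96.2 -16.7]
side ctr [527.  -63.5] V [ -6.4 -62. ] yawV -4.13 len 149 n 161 z 23.735483202501943 ends V [-80.9 -56.6] [ 68.1 -67.4]
```

View pics/ab_c.png

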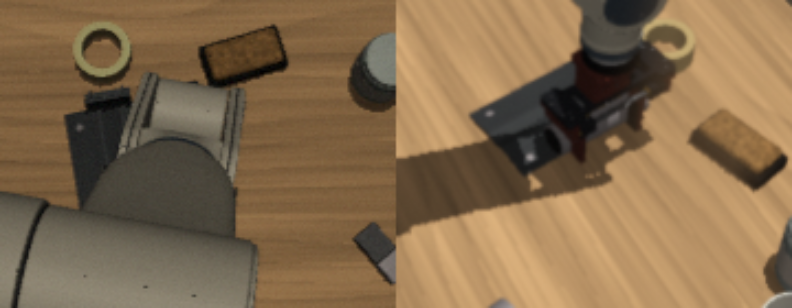

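Emit:
jog_arm(deltas=[1,0.1,0,0,0,0,0,1,0.09,0,0,0,0,0,1,0.09,0,0,0,0,0,1,0.08,0,0,0,0,0,1,0.08,0,0,0,0,0])

```text
time_s: 6.28
position: [539.9, -66.6, 16.5]
eef_rot: [0.0, 0.652, 0.758, 0.0]
ft_force: [0.3, -3.6, 2.6]
finger_gap: 1.0
```

```bash
python3 t.py d; python3 -c "
import cv2,numpy as np
a=cv2.imread('pics/side_d.png')[140:260,210:350]
cv2.imwrite('pics/ab_d.png',cv2.resize(a,None,fx=5,fy=5,interpolation=2))"
```

```text
t 6.275 tcp [539.9 -66.6  16.5] V [  6.  -67.1] psi 8.56 F [ 0.3 -3.6  2.6]
top Initial guess is outside of provided bounds
side ctr [516.7 -29.6] V [-11.4 -27. ] yawV -1.24 len 157 n 160 z 33.877149981940136 ends V [-90.  -25.3] [ 67.1 -28.7]
  return _methods._mean(a, axis=axis, dtype=dtype,
  ret = ret.dtype.type(ret / rcount)
```

View pics/ab_d.png

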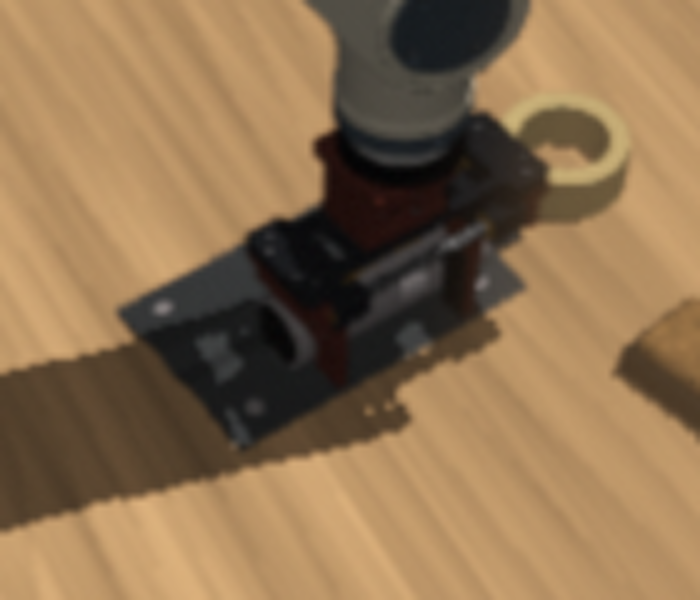

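Emit:
jog_arm(deltas=[1,0.06,0,0,0,0,0,1,0.06,0,0,0,0,0,1,0.05,0,0,0,0,0,1,0.05,0,0,0,0,0,1,0.04,0,0,0,0,0])

```text
time_s: 7.0
position: [536.7, -47.2, 16.2]
eef_rot: [-0.0, 0.652, 0.758, -0.0]
ft_force: [0.0, 0.3, 0.6]
finger_gap: 0.998
```

```bash
python3 t.py e 2>/dev/null; python3 -c "
import cv2,numpy as np
a=cv2.imread('pics/side_e.png')[140:260,210:350]
cv2.imwrite('pics/ab_e.png',cv2.resize(a,None,fx=5,fy=5,interpolation=2))"
```

```text
t 7.0 tcp [536.7 -47.2  16.2] V [  5.6 -47.4] psi 8.57 F [0.  0.3 0.6]
top Initial guess is outside of provided bounds
side ctr [533.3  -3.1] V [ 8.9 -3.3] yawV 0.55 len 174 n 231 z 28.700916424475285 ends V [-77.8  -4.1] [95.7 -2.4]
```

View pics/ab_e.png

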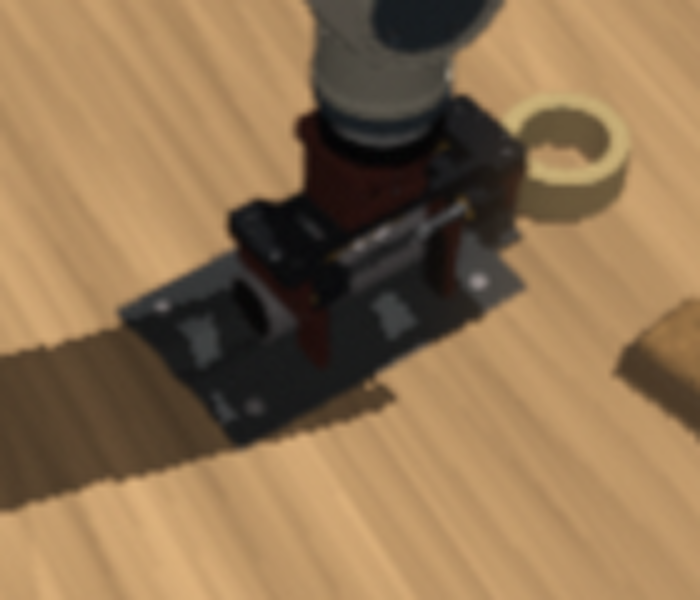

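Emit:
jog_arm(deltas=[1,-0.1,0,0,0,0,0,1,-0.3,0,0,0,0,0,1,-0.4,0,-0.3,0,0,0,1,-0.7,0,-0.8,0,0,0,1,-0.7,0,-0.8,0,0,0])

```text
time_s: 7.72
position: [557.9, -190.1, 134.1]
eef_rot: [-0.0, 0.652, 0.758, -0.0]
ft_force: [0.7, -2.1, -0.4]
finger_gap: 1.003
```

Emit:
jog_arm(deltas=[-1,-0.7,-0.4,0,0,0,0,-1,-0.7,-0.5,0,0,0,0,-1,-0.4,-0.7,0,0,0,0,-1,0,-0.7,0,0,0,0,-1,0,0,0,0,0,0])

```text
time_s: 8.35
position: [404.9, -346.5, 132.7]
eef_rot: [-0.001, 0.654, 0.757, -0.0]
ft_force: [0.4, 0.3, -0.5]
finger_gap: 0.472
```

```bash
cat > t2.py <<'E'
from m import *
import sys
np.set_printoptions(suppress=True,precision=2)
o,p,M=state(); print(o['time_s'],p,toV(p),o['finger_gap'])
ims=[]
for n in('top','side'):
    c=cap(n,f'{n}_{sys.argv[1]}.png'); w=world(c).copy()
    dx=(w[...,:2]-VO)@vx; dy=(w[...,:2]-VO)@vy
    w[(dx<-105)|(dx>107)|(abs(dy)>34)|(w[...,2]>62)]=np.nan
    w[w[...,2]<20]=np.nan
    try:
        r=tubefit(w,(380,660,-100,90))
        print(n,'V',toV(r[0]),'yawV',np.degrees(r[1]-VY),'len',round(r[2]),'n',r[3],'z',24+r[4],'ends V',toV(r[5]),toV(r[6]))
    except Exception as e: print(n,e)
a=cv2.imread(f'pics/top_{sys.argv[1]}.png')[130:260,200:330];b=cv2.imread(f'pics/side_{sys.argv[1]}.png')[140:270,210:340]
cv2.imwrite(f'pics/x_{sys.argv[1]}.png',cv2.resize(np.hstack([a,b]),None,fx=3,fy=3,interpolation=2))
E
python3 t2.py f
```

```text
8.35 [ 404.89 -346.47  132.69] [-169.4  -323.58] 0.4720327962708224
top V [17.17  1.66] yawV 0.13110364373955136 len 149 n 677 z 28.766656271967122 ends V [-57.39   1.49] [91.73  1.83]
side V [-54.72  -4.6 ] yawV 6.092305927009147 len 16 n 69 z 16.512227273188984 ends V [-62.54  -5.43] [-46.9   -3.76]
```

View pics/x_f.png

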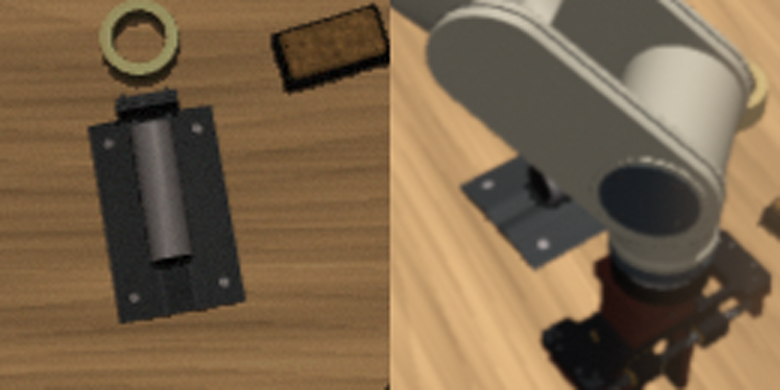

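```bash
python3 - <<'E'
from h import *
plan([*fromV(-115,1.5),132],8.6,8)
E
```

```text
now [ 408.6 -346.7  133.3] psi 8.46 t 8.45 V [-165.8 -324.3] zaxis [ 8.e-04 -5.e-04 -1.e+00]
[np.float64(0.54), np.float64(0.08), np.float64(0.0), np.float64(-0.001)]
[np.float64(0.54), np.float64(0.08), np.float64(0.0), np.float64(-0.001)]
[np.float64(0.54), np.float64(0.09), np.float64(0.0), np.float64(-0.001)]
[np.float64(0.55), np.float64(0.08), np.float64(0.0), np.float64(-0.001)]
[np.float64(0.54), np.float64(0.09), np.float64(0.0), np.float64(-0.001)]
[np.float64(0.55), np.float64(0.08), np.float64(0.01), np.float64(-0.001)]
[np.float64(0.54), np.float64(0.09), np.float64(0.0), np.float64(-0.001)]
[np.float64(0.54), np.float64(0.08), np.float64(0.01), np.float64(-0.001)]
pred [409.8 -17.3 131.8] 8.7
```

Emit:
jog_arm(deltas=[-1,0.54,0.08,0,0,0,0,-1,0.54,0.08,0,0,0,0,-1,0.54,0.09,0,0,0,0,-1,0.55,0.08,0,0,0,0,-1,0.54,0.09,0,0,0,0])

```text
time_s: 9.07
position: [411.1, -138.5, 133.3]
eef_rot: [0.001, 0.652, 0.758, 0.0]
ft_force: [0.0, -0.4, -1.0]
finger_gap: 0.008
```

Emit:
jog_arm(deltas=[-1,0.55,0.08,0,0,0,0,-1,0.54,0.09,0,0,0,0,-1,0.54,0.08,0,0,0,0,-1,0,0,0.3,0,0,0,-1,0,0,0.3,0,0,0])

```text
time_s: 9.7
position: [411.9, -15.0, 87.9]
eef_rot: [0.001, 0.651, 0.759, 0.001]
ft_force: [0.5, 0.1, 0.2]
finger_gap: 0.002
```

```bash
python3 - <<'E'
from h import *
plan([*fromV(-112,1.5),20],8.6,5); print(ctrl.get_obs()['finger_gap'])
E
```

```text
now [411.9 -15.   87.9] psi 8.76 t 9.7 V [-112.9    3.1] zaxis [ 2.8e-03 -1.0e-04 -1.0e+00]
[np.float64(-0.0), np.float64(0.0), np.float64(0.18), np.float64(0.001)]
[np.float64(-0.01), np.float64(0.0), np.float64(0.18), np.float64(0.001)]
[np.float64(-0.0), np.float64(0.0), np.float64(0.18), np.float64(0.001)]
[np.float64(-0.01), np.float64(0.01), np.float64(0.18), np.float64(0.001)]
[np.float64(-0.0), np.float64(0.0), np.float64(0.19), np.float64(0.001)]
pred [412.8 -16.4  19.7] 8.61
0.00188350938416259
```

Emit:
jog_arm(deltas=[-1,-0.01,0,0.18,0,0,0,-1,-0.01,0,0.18,0,0,0,-1,0,0,0.18,0,0,0,-1,0,0,0.18,0,0,0,-1,0,0,0.17,0,0,0])

```text
time_s: 10.32
position: [410.2, -18.1, 20.4]
eef_rot: [0.0, 0.652, 0.758, 0.0]
ft_force: [0.7, 0.3, -0.1]
finger_gap: 0.003
```

Emit:
jog_arm(deltas=[-1,0,0.1,0,0,0,0,-1,0,0.1,0,0,0,0,-1,0,0.1,0,0,0,0,-1,0,0.08,0,0,0,0,-1,0,0.05,0,0,0,0])

```text
time_s: 10.95
position: [442.7, -13.1, 21.5]
eef_rot: [0.0, 0.652, 0.758, 0.0]
ft_force: [0.3, -0.3, -0.5]
finger_gap: 0.01
```

```bash
python3 t2.py g
```

```text
10.95 [442.69 -13.1   21.5 ] [-82.18   0.39] 0.009589031462683719
top V [58.16  1.58] yawV 0.6760177093826868 len 68 n 308 z 28.453771778070944 ends V [24.26  1.18] [92.06  1.98]
side V [-1.26 -0.39] yawV -1.104019220202915 len 184 n 743 z 28.236326543520505 ends V [-93.22   1.38] [90.7  -2.16]
```

View pics/x_g.png

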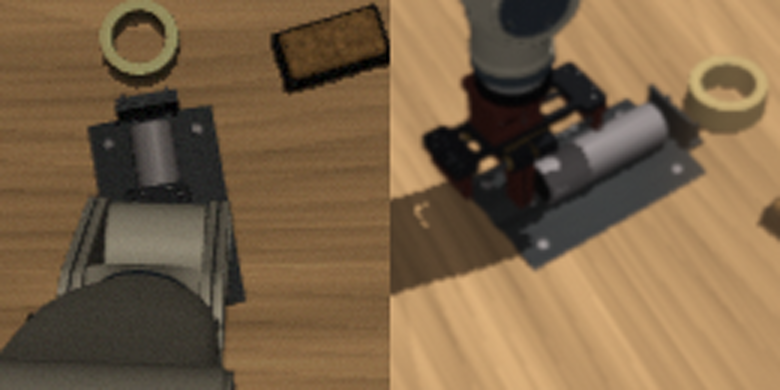

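Emit:
jog_arm(deltas=[-1,0,0.05,0,0,0,0,-1,0,0.05,0,0,0,0,-1,0,0.05,0,0,0,0,-1,0,0.05,0,0,0,0,-1,0,0.05,0,0,0,0])

```text
time_s: 11.68
position: [459.8, -10.4, 21.1]
eef_rot: [-0.001, 0.652, 0.758, -0.001]
ft_force: [-2.7, -0.5, 2.7]
finger_gap: 0.008
```

Emit:
jog_arm(deltas=[-1,0,0.03,0,0,0,0,-1,0,0.03,0,0,0,0,-1,0,0.02,0,0,0,0,-1,0,0.02,0,0,0,0,-1,0,0,0,0,0,0])

```text
time_s: 12.3
position: [468.3, -9.2, 21.2]
eef_rot: [0.0, 0.652, 0.758, 0.0]
ft_force: [-0.6, -0.7, -0.5]
finger_gap: 0.004
```

```bash
python3 t2.py i
```

```text
12.3 [468.32  -9.25  21.24] [-56.26   0.37] 0.0036380822626589176
top V [77.48  1.51] yawV -0.5205158366286741 len 52 n 232 z 28.918700890408772 ends V [51.54  1.74] [103.43   1.27]
side V [17.02 -0.72] yawV -0.5570591869166277 len 170 n 704 z 28.798369373702357 ends V [-68.17   0.1 ] [102.2   -1.55]
```

View pics/x_i.png

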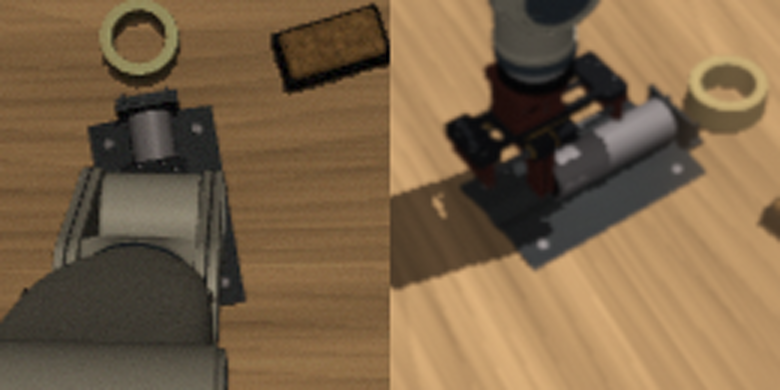

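Emit:
jog_arm(deltas=[-1,0,0.015,0,0,0,0,-1,0,0.015,0,0,0,0,-1,0,0.015,0,0,0,0,-1,0,0.015,0,0,0,0,-1,0,0.01,0,0,0,0])

```text
time_s: 13.02
position: [473.3, -8.5, 21.3]
eef_rot: [0.0, 0.652, 0.758, 0.0]
ft_force: [-1.9, -0.8, -0.4]
finger_gap: 0.003
```

Emit:
jog_arm(deltas=[-1,0,0.015,0,0,0,0,-1,0,0.015,0,0,0,0,-1,0,0.01,0,0,0,0,-1,0,0.01,0,0,0,0,-1,0,0,0,0,0,0])

```text
time_s: 13.65
position: [474.4, -8.2, 21.1]
eef_rot: [-0.002, 0.652, 0.758, -0.002]
ft_force: [-9.2, -3.9, 6.8]
finger_gap: 0.004
```

The force rose to about 9 N while the travel stalled, so the tube is on the stop. Next: back off, lift and check.

Emit:
jog_arm(deltas=[-1,0,-0.03,0,0,0,0,-1,0,-0.1,0,0,0,0,-1,0,-0.4,0,0,0,0,-1,0,-0.3,-0.5,0,0,0,-1,0,0,-0.8,0,0,0])

```text
time_s: 14.28
position: [412.2, -17.2, 118.3]
eef_rot: [-0.002, 0.653, 0.758, -0.002]
ft_force: [1.6, -0.4, 0.1]
finger_gap: 0.005
```

Emit:
jog_arm(deltas=[-1,-0.7,0,-0.5,0,0,0,-1,-0.8,0,0,0,0,0,-1,-0.8,0,0,0,0,0,-1,-0.8,0,0,0,0,0,-1,-0.8,0,0,0,0,0])

```text
time_s: 14.9
position: [458.9, -307.1, 155.4]
eef_rot: [0.001, 0.652, 0.758, 0.0]
ft_force: [0.4, 0.3, -0.1]
finger_gap: -0.0
```

```bash
python3 t2.py k
```

```text
14.9 [ 458.94 -307.11  155.38] [-110.07 -292.75] -0.00040209823134693037
top V [32.78  1.66] yawV 0.18677484995106253 len 145 n 659 z 28.6706920281841 ends V [-39.95   1.42] [105.5    1.89]
side V [10.26 -1.34] yawV 0.11164254753641688 len 106 n 484 z 28.143752488415647 ends V [-42.74  -1.44] [63.26 -1.23]
```

View pics/x_k.png

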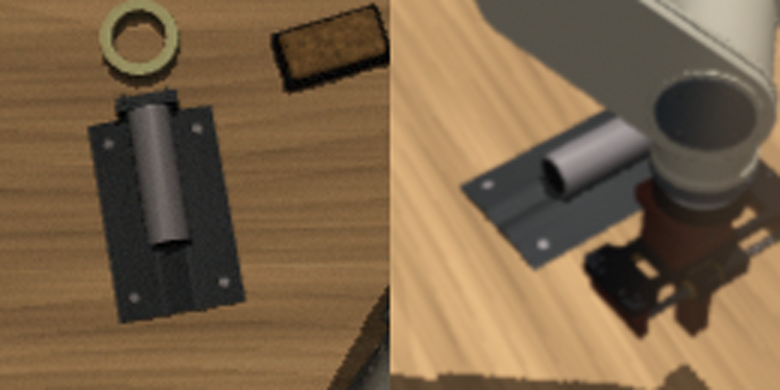

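```bash
python3 - <<'E'
from h import *
c=cv2.imread('pics/top_k.png')[155:220,225:285]
cv2.imwrite('pics/z.png',cv2.resize(c,None,fx=9,fy=9,interpolation=2))
a=cap('top');w=world(a);b=np.load('top0.npy')
# plate inner face from original frame, and bystander changes
for nm,f in(('before',b),('now',w)):
    dx=(f[...,:2]-VO)@vx;dy=(f[...,:2]-VO)@vy
    for lo,hi,zl in((20,36,25),(-36,-20,25),(-14,14,40)):
        m=(dy>lo)&(dy<hi)&(dx>60)&(dx<135)&(f[...,2]>zl); print(nm,lo,hi,m.sum(),np.percentile(dx[m],[2,50,98]).round(1) if m.sum() else '')
E
```

```text
before 20 36 17 [110.1 111.6 123.5]
before -36 -20 16 [109.5 112.3 130.4]
before -14 14 18 [110.6 112.8 116.1]
now 20 36 40 [ 63.3 104.4 124. ]
now -36 -20 26 [ 66.4 110.8 130.5]
now -14 14 145 [ 60.9  87.  115.8]
```

View pics/z.png

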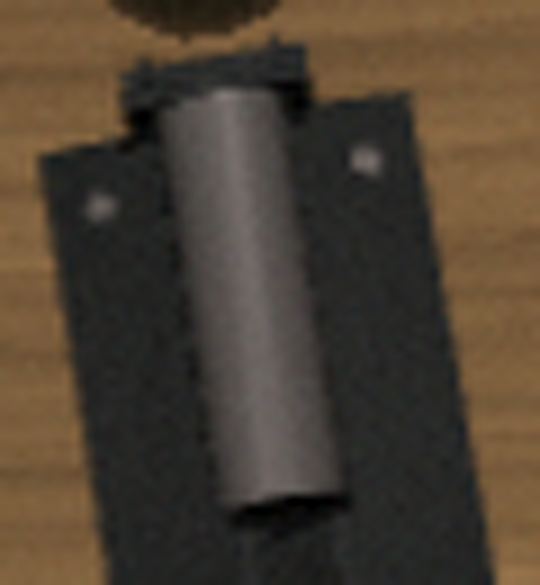

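The picture shows the tube's far end at about (220,92) in the zoom, against the plate's face with no visible gap. The rear end measures x = -40 mm of the V-rest, which puts the centre at 35 mm. I'll hand it in.

```bash
python3 -c "
from plant import ctrl
print(ctrl.get_obs()['dq'],ctrl.get_obs()['ft_force']); print(ctrl.finish_job())"
```

```text
[ 0.04907866 -0.0217162   0.06289815  0.00978071  0.01041596  0.01740177] [-0.12635875 -1.21957503 -0.66261485]
the job is handed in; nothing more can be done
None
```

The tube is lying in the V with its end against the stop plate, and I handed the job in at about 15 s of the 54 s allowed. The hand-in call gives no verdict.

**What I did:** I rolled the leftmost tube about 200 mm to the left with both open fingertips. Along the way I turned it about 6 degrees to line up with the V, then pushed it over the flank until it dropped in. With the fingers shut, I then slid it about 18 mm along the V by its near end until it met the stop.

**Last checks:**
- **Stop contact:** the push force rose to about 9 N and travel stalled when the tube met the plate. The top picture shows no gap there.
- **Top camera:** the near end is at x = -40 mm of the V-rest, which puts the centre at about 35 mm. The axis is within 0.2 degrees of the V direction, at 28.7 mm height (29.5 mm nominal).
- **Robot:** the arm is about 300 mm clear of the tube. I checked the things around the V only by eye in the pictures, and they look unmoved.

**Checks that disagreed:**
- **Sideways position:** the top camera puts the axis at y = +1.7 mm and the side camera at -1.3 mm. That is within the 2 mm calibration and my own V-rest fit.
- **Fitted centre:** the last fits gave a tube centre of 32.8 mm (top) and 10.3 mm (side). Both saw only part of the tube: my own filter cut off the far end, and the arm hid part of it from the side camera. The 35 mm figure therefore rests on the near end alone.
- **Near end:** the side camera put it at -42.7 mm, about 3 mm off the top camera.
- **Roll amount:** I did not measure the tube's turn while it rolled; I judged it from the distance it travelled.

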